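# Check a filter cartridge in through the swing gate

### The arm

A 7-joint arm with a two-finger parallel gripper is mounted at the origin on the work surface. World frame = base frame: x ahead of the robot, y to its left, z up, the work surface at z = 0. Lengths are in m, angles in rad, forces in N, time in s.
With the tool pointing down it reaches from about 0.4 to 0.925 m from the base axis. Payload 4.1 kg.
Tool frame: the origin (TCP) lies at the very end of the fingers, on their centre line; the grasp point (between the pads) lies 19 mm behind it (robot.grip_depth is the distance from the TCP to the grasp point, in m); z points along the fingers, y is the line along which they close (so a half turn about z gives the same grasp; the last joint's range is limited). The gripper opens to 85 mm and grips with 20 to 120 N. Pads are 22 mm wide; open, the fingers measure 114 mm over their backs; the gripper's body (76 mm by 85 mm) begins 54 mm behind the grasp point. The pads swing forward as they close: fully open they stand 13 mm farther back than shut.
Start: joints at [-1.35, 0.398, 0.045, 1.537, -0.019, 1.207, -0.051], TCP at [0.204, 0.617, 0.231] pointing down, gripper open.
Joint ranges: [-2.82, 2.82], [-0.49, 2.23], [-1.37, 1.46], [0, 2.46], [-1.36, 4.5], [0.23, 2], [-2.94, 2.94]. Speed limits (rad/s): [2.57, 2.57, 3.14, 3.14, 3.14, 3.14, 3.14].

### API

Orientations are given as a rotation vector (axis times angle).
In Python, from cell import robot gives the robot as it stands.
- The arm moves only by the shell command python3 -m jog [FORCE], which reads ROWS from standard input. ROWS is a JSON list of rows, 1 to 10 of them, each an object with the fields finger_gap (the finger opening in m), trans (a list: dx, dy, dz in shares of the most that a row can go, 1 being 62.5 mm), yaw (a turn about the tool's z in normalised numbers (1 is 2 pi rad)); a field left out counts as zero (the opening has to be given); each row shifts and turns the commanded pose from where the row before left it, along the tool's axes as they then stand; what a row does not reach is not made up. A row lasts 1/8 s, in which the tool goes at most 0.0625 m and 0.188 rad, less where a joint would pass 70% of its speed; a pose out of reach is approached as far as the arm can. The fingers move at their own pace and stop on an object; FORCE is the grip in N (left out, the last holds). Time passes only in rows, so rows that do not move let the fingers close. It prints the time, the measured TCP pose, the force, the opening and the grip force at its end. A shift or turn number past 1, either way, is cut back to 1. Input that does not fit is refused with a message, and nothing moves.
- robot.read_state(): the state, without advancing time (a new reading comes with each control period).
- robot.capture(name): name is "side" or "top"; returns (picture, depth): 384x512x3 uint8, red, green, blue; 384x512 float32, m along the optical axis (not along the pixel's ray), 0 where there is no reading.
- robot.calibration(name): a dict with "fx", "fy", "cx", "cy" (pixels), "k1" (the pictures are not rectified: a ray, as slopes to the right and down, at radius r is drawn at 1 + k1 r^2 times it, then the intrinsics apply), "view" (4x4, takes a point from world to camera coordinates). Camera axes: x right, y up, looking along -z (the intrinsics and any distortion apply to the point x, -y, -z); pixel columns grow to the right and rows downward; lengths in m; the calibration is good to about 2 mm. A picture is of the moment at which its call begins. calibration takes no time and is no camera call.
- robot.hand_in(): hands the job in; it is judged then, once.
The state is a dict: "time": time; "joint_positions": joint angles; "qvel": joint speeds; "joint_efforts": joint torques, N m; "tcp_pos": TCP position; "orientation": TCP orientation; "contact_force": force on the tool from outside, world axes, zero at the start; "moment": the same for the moment, N m; "finger_gap": finger opening in m; "finger_force": force on a finger pad.
Only numpy, scipy, OpenCV 4.12 (cv2) and the standard library are available. Lean on these libraries where they do the work, as an engineer would, in place of code of your own. Each camera call takes 0.05 s, during which the arm holds its last target. There are 200 camera calls.

### The job

Stand the blue-banded filter cartridge upright on the wide end of the check lane, then push it along the deck through the orange swing gate (do not lift it over) until it comes up snug against the rubber end stop; hold it there under light, steady pressure for about a second, with about 10 N, never above 16 N on the stop. Then take the gripper away so that the gate swings fully shut behind the cartridge, which stays upright against the stop. Leave the grey-banded cartridges and the mask cups where they are.

Things in the scene. Friction and masses are not known exactly. Their poses are not given: they have to be found in the camera images.
- cartridge: The filter cartridge to check in: an upright white plastic puck, 60 mm in diameter, 42 mm high, 0.1 to 0.2 kg, with a BLUE band round it and a blue ring on its top face. It stands loose on the bench among two equal ones with grey bands, in any order. Origin at the centre of its underside, z up.
- lane: The check lane, fixed to the bench: an aluminium deck 90 mm wide, its top 10 mm above the bench, with low grey side rails (tops 24 mm above the bench). Own +x is the push direction, z up; origin at bench level on the centre line, at the gate. Deck from x = -140 to +250 mm. From x = -25 to +180 the rails are parallel, 66 mm apart inside; the cartridge drags by 2 N at most.
- lane_mouth (a point): Point on the deck (10 mm above the bench) on the centre line at lane x = -80 mm, in the wide end: the rails flare from 66 mm apart at x = -25 to about 90 mm at x = -110, so a cartridge set down centred here stands free, clear of the gate, and is led in by the rails when pushed.
- gate (a joint): Angle of the orange swing gate in rad: 0 = shut across the lane, about 1.5 = open along the rail, 1.75 = limit. It opens only towards lane +x. A weak spring (1 to 3 N at the leaf) shuts it when nothing is in its way. The tip sweeps a 70 mm radius about the hinge, so it can close behind a cartridge only once that one's centre is beyond about lane x = 95 mm.
- gate_tip (a point): The free end of the gate leaf at mid-height (38 mm above the bench); at lane x = 0, y = -30 mm when shut. The leaf is 4 mm thick, 64 mm long and spans 26 to 50 mm above the bench; its upright hinge is at lane x = 0, y = +38 mm, on a 14 mm post (top 50 mm above the bench).
- backstop: Steel bracket of the end stop, fixed on the deck at lane x = 235 mm, 46 mm high; origin at its foot, axes as the lane's. A rigid screw-set black rubber head (50 mm wide, 30 high, middle 22 mm over the deck) reaches from it towards the gate. Its face stands 50 to 95 mm before the bracket's origin: NOT measured, differs every time; found by the rise of the pushing force.
- spare_a: A spare filter cartridge of the same shape and size (60 mm across, 42 mm high) but with GREY band and top ring; not the one to check in, leave it where it is. Origin at the centre of its underside.
- spare_b: A spare filter cartridge of the same shape and size (60 mm across, 42 mm high) but with GREY band and top ring; not the one to check in, leave it where it is. Origin at the centre of its underside.
- cup_a: A moulded mask cup standing on the bench, a pale cone 100 mm across at the foot, 75 mm high with a 44 mm white disc on top; not part of the job, leave it where it is. Origin at the centre of its underside.
- cup_b: A moulded mask cup standing on the bench, a pale cone 100 mm across at the foot, 75 mm high with a 44 mm white disc on top; not part of the job, leave it where it is. Origin at the centre of its underside.
There are look-alikes about, which are no part of the job. What is shaped like the cartridge but brown or purple is not meant.

How it is judged:
On the way, in this order (a step that is already met when the one before it is completed fails the run):
1. the cartridge stands upright on the deck before the shut gate (x of cartridge in the frame of lane between -0.135 and -0.03 m and z of cartridge in the frame of lane between 0.007 and 0.016 m and y of cartridge in the frame of lane between -0.03 and 0.03 m and angle between cartridge's own z axis and vertical below 0.15 rad and value of joint gate below 0.1 rad), for 0.1 s.
2. sliding on the deck, it is in the gateway with the gate swung open (x of cartridge in the frame of lane between 0 and 0.09 m and z of cartridge in the frame of lane below 0.016 m and y of cartridge in the frame of lane between -0.02 and 0.02 m and value of joint gate above 0.5 rad), for 0.05 s.
3. beyond the gate it is pressed against the end stop with at least 6 N for half a second (x of cartridge in the frame of lane above 0.1 m and z of cartridge in the frame of lane below 0.016 m and y of cartridge in the frame of lane between -0.02 and 0.02 m and contact force between cartridge and backstop above 6 N), for 0.5 s.
At the end, for the whole second after the job is handed in: The cartridge stands upright (within 6 degrees) and at rest on the deck beyond the gate, its front within 3 mm of the stop's rubber face and within 20 mm of the lane's centre line; the gate is shut (under 0.06 rad) (x of cartridge in the frame of lane above 0.1 m and z of cartridge in the frame of lane between 0.007 and 0.016 m and y of cartridge in the frame of lane between -0.02 and 0.02 m and angle between cartridge's own z axis and vertical below 0.1 rad and linear speed of cartridge below 0.01 m/s and value of joint gate below 0.06 rad and horizontal distance between cartridge and stop_head_c0 below 0.037 m); the robot touches nothing.
It fails at once if the cartridge is pressed on the end stop with more than 16 N (contact force between cartridge and backstop above 16 N).
It fails at once if the cartridge is lifted off the deck over or beyond the gate (x of cartridge in the frame of lane between -0.01 and 0.25 m and y of cartridge in the frame of lane between -0.06 and 0.06 m and z of cartridge in the frame of lane between 0.025 and 0.15 m).
It fails at once if a spare grey-banded cartridge is moved more than 15 mm or tipped over (distance of any of spare_a, spare_b from where it was at the start of the episode above 0.015 m or angle between any of spare_a, spare_b's own z axis and vertical above 0.2 rad).
It fails at once if a cup of a mask is moved more than 15 mm or tipped over (distance of any of cup_a, cup_b from where it was at the start of the episode above 0.015 m or angle between any of cup_a, cup_b's own z axis and vertical above 0.2 rad).
It also fails if it takes over 64 s, if anything falls off the work surface, if the arm or the gripper's body presses on something with over 40 N, if the wrist force passes 120 N, or if a joint passes its speed limit or range.

## Working session

There is one attempt and no reset: what is moved stays moved. The work goes in short steps, Python scripts to look and compute and a shell command to move; the robot and the scene stay as the last step left them, time stands still between calls to the robot, and variables do not carry over. Pictures are saved under pics/ and viewed, at most 10 in all, crops included, and the job is handed in when it is done.

```bash
mkdir -p pics; ls; cat > h.py <<'E'
import numpy as np, cv2
from cell import robot
def cast(name,u,v,z):
    c=robot.calibration(name); V=np.array(c["view"])
    d=np.array([(u-c["cx"])/c["fx"],(v-c["cy"])/c["fy"]]); s=d.copy()
    for _ in range(20): s=d/(1+c["k1"]*(s@s))
    R=V[:3,:3]; o=-R.T@V[:3,3]; r=R.T@np.array([s[0],-s[1],-1])
    return o+r*(z-o[2])/r[2]
def save(name,f):
    p,d=robot.capture(name); cv2.imwrite(f,p[:,:,::-1]); return p,d
E
python3 - <<'E'
from h import *
a,_=save("top","pics/top0.png"); b,_=save("side","pics/side0.png")
np.savez("p0.npz",top=a,side=b)
s=robot.read_state(); print(s)
for n in("top","side"): print(n,robot.calibration(n))
E
```

```text
pics
{'time': 0.1, 'joint_positions': array([-1.34999246,  0.39913429,  0.04504555,  1.53775112, -0.01872414,
        1.20691457, -0.0507138 ]), 'qvel': array([ 0.000517  , -0.00291024,  0.00169649, -0.00338685,  0.00042421,
        0.00265969, -0.00057884]), 'joint_efforts': array([ 3.86057538e-03, -4.76256359e+01,  1.37016937e+00, -2.54950029e+01,
        1.19524682e-02,  5.08458208e-03,  1.63436488e-05]), 'tcp_pos': array([0.20414165, 0.61650705, 0.23035831]), 'orientation': array([-5.00054044e-01, -3.10135638e+00,  2.79013904e-03]), 'contact_force': array([ 0.96349355, -0.02525285, -0.51143897]), 'moment': array([ 0.02757963, -0.02139682,  0.03448352]), 'finger_force': 0.0, 'finger_gap': 0.08499028377265219}
top {'fx': 376.11930796368466, 'fy': 376.11930796368466, 'cx': 261.7520243349704, 'cy': 194.16410561019993, 'k1': -0.07031380739875613, 'view': array([[ 2.25992766e-02, -9.99744540e-01,  3.58069152e-04,
        -6.00793419e-02],
       [ 9.94408261e-01,  2.25156033e-02,  1.03175860e-01,
        -5.06786861e-01],
       [-1.03157565e-01, -1.97563288e-03,  9.94663065e-01,
        -1.17352360e+00],
       [ 0.00000000e+00,  0.00000000e+00,  0.00000000e+00,
         1.00000000e+00]])}
side {'fx': 437.8750158655082, 'fy': 437.8750158655082, 'cx': 250.76200799390193, 'cy': 184.02932544121663, 'k1': -0.07815724002974135, 'view': array([[ 0.7728808 , -0.63454626, -0.0025136 , -0.42989644],
       [ 0.43588767,  0.52802649,  0.7288278 , -0.21857005],
       [-0.4611477 , -0.56439266,  0.68469242, -1.06175302],
       [ 0.        ,  0.        ,  0.        ,  1.        ]])}
```

View pics/top0.png

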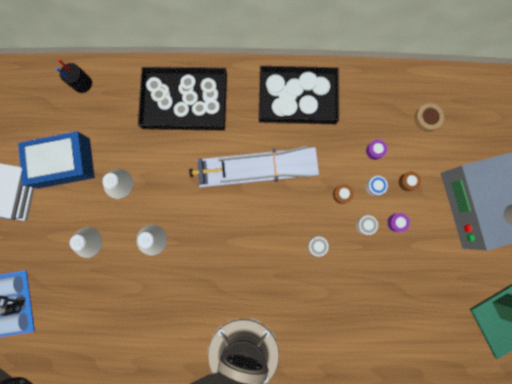

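View pics/side0.png

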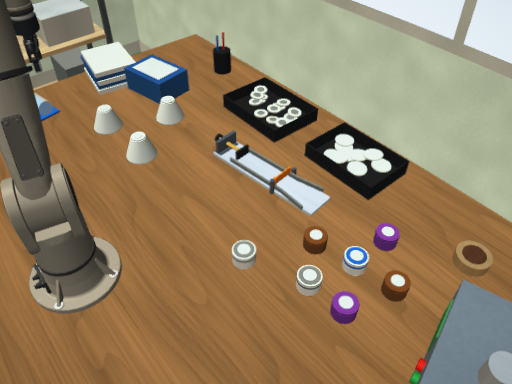

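Top view candidates: the blue ring at (377,185). Look-alikes are grey at (368,225) and (318,246), brown at (343,194) and (410,181), and purple at (376,149) and (399,222). I choose (377,185). The lane runs from its mouth at about (318,162) to the bracket at about (200,172), with the orange gate at about (276,165). Next come one close crop and the measurements.

```bash
python3 - <<'E'
from h import *
p=np.load("p0.npz")["top"]
c=p[130:265,180:430]; cv2.imwrite("pics/crop0.png",cv2.resize(c[:,:,::-1],None,fx=3.2,fy=3.2,interpolation=cv2.INTER_CUBIC))
hsv=cv2.cvtColor(p,cv2.COLOR_RGB2HSV)
m=cv2.inRange(hsv,(100,110,80),(130,255,255)); m[:,:340]=0;m[:,:][:,430:]=0
v,u=np.nonzero(m);print("blue px",len(u),u.min(),u.max(),v.min(),v.max(),u.mean(),v.mean())
cu,cv=u.mean(),v.mean()
print("blue top",cast("top",cu,cv,.042))
s=np.load("p0.npz")["side"];hs=cv2.cvtColor(s,cv2.COLOR_RGB2HSV)
m=cv2.inRange(hs,(100,110,80),(130,255,255)); m[:, :330]=0; m[:,385:]=0; m[:235]=0;m[285:]=0
v,u=np.nonzero(m);print("side",u.min(),u.max(),v.min(),v.max())
m=cv2.inRange(hsv,(8,150,150),(18,255,255)); m[:,:262]=0;m[:,290:]=0;m[:140]=0;m[190:]=0
v,u=np.nonzero(m);print("gate px",len(u),u.min(),u.max(),v.min(),v.max())
i=v.argmin();j=v.argmax();print(cast("top",u[i],v[i],.05),cast("top",u[j],v[j],.05))
# lane bright deck
m=cv2.inRange(hsv,(0,0,130),(179,70,255));m[:135]=0;m[200:]=0;m[:,:190]=0;m[:,325:]=0
n,l,st,ce=cv2.connectedComponentsWithStats(m);print(st,ce)
E
```

```text
blue px 75 371 385 178 192 378.2266666666667 184.96
blue top [ 0.54415822 -0.41802112  0.042     ]
side 344 366 247 268Traceback (most recent call last):
  File "<stdin>", line 13, in <module>
    return umr_minimum(a, axis, None, out, keepdims, initial, where)
ValueError: zero-size array to reduction operation minimum which has no identity
```

View pics/crop0.png

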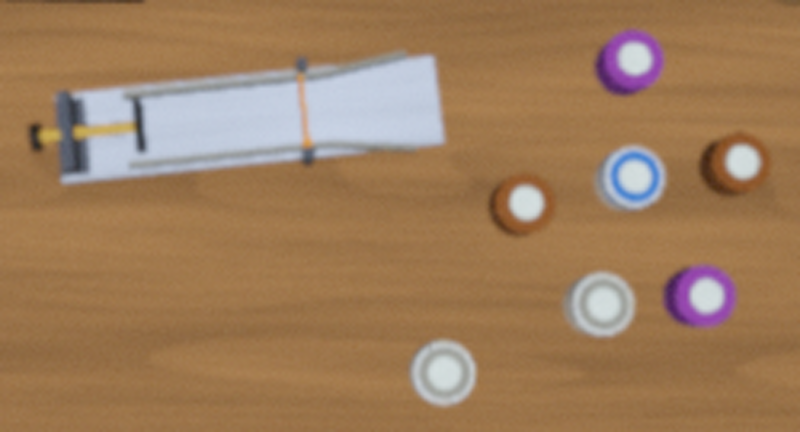

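The crop confirms the choice: blue ring at crop (635,177), so (378,185) in the full image, in a loose ring of brown, purple and grey pucks. The lane is clear, the gate is shut at crop x≈303, and the black stop head is at crop x≈140. Next I fit the lane.

```bash
cat > lane.py <<'E'
from h import *
def W(x,y,z): # crop px -> world
    return cast("top",(x+.5)/3.2+180-.5,(y+.5)/3.2+130-.5,z)[:2]
E
python3 - <<'E'
from lane import *
p=np.load("p0.npz")["top"];hsv=cv2.cvtColor(p,cv2.COLOR_RGB2HSV)
m=W(433,55,.01),W(444,145,.01);b=W(57,93,.01),W(62,184,.01)
M=(m[0]+m[1])/2;B=(b[0]+b[1])/2
print("corners",m,b,"wid",np.linalg.norm(m[0]-m[1]),np.linalg.norm(b[0]-b[1]),"len",np.linalg.norm(M-B))
hue=cv2.inRange(hsv,(5,60,120),(20,255,255))
d=p[:,:,0].astype(int)-p[:,:,2]; mm=np.zeros(d.shape,np.uint8); mm[148:182,266:286]=(d[148:182,266:286]>25); 
v,u=np.nonzero(mm); print(len(u),u.min(),u.max(),v.min(),v.max())
print("posts", W(301,63,.05),W(308,155,.05))
print("gate hinge-ish", W(301,72,.05),W(307,146,.05))
# blobs : white pixel mask for deck, PCA of deck pts
w=((hsv[:,:,1]<70)&(hsv[:,:,2]>120)).astype(np.uint8); w[:135]=0;w[200:]=0;w[:,:195]=0;w[:,330:]=0
P=np.array([cast("top",u,v,.01)[:2] for v,u in np.argwhere(w)])
r=cv2.minAreaRect(P.astype(np.float32)*1000);print(r)
u=(B-M)/np.linalg.norm(B-M);print("dir",u,np.degrees(np.arctan2(u[1],u[0])))
g=M+u*.14;print("origin",g)
L=lambda q:(lambda e:(round(e@u,4),round(e@np.array([-u[1],u[0]]),4)))(q-g)
print("posts in lane",L(W(301,63,.05)),L(W(308,155,.05)),"stop",L(W(146,124,.047)),"blue",L(np.array([.5442,-.418])))
for n,x,y in(("br1",522,203),("br2",742,162),("pu1",634,59),("pu2",707,296),("gr1",602,304),("gr2",443,372)):print(n,W(x,y,.042))
s=np.load("p0.npz")["side"]
print("side blue",cast("side",355.5,255.,.042), "top",cast("top",378.1,185.1,.042))
E
```

```text
corners (array([ 0.66987458, -0.21978515]), array([ 0.57670213, -0.23159096])) (array([0.62156856, 0.16446347]), array([0.52795225, 0.1554685 ])) wid 0.09391742991895309 0.09404745122218684 len 0.388695254248569
143 266 285 148 181
posts [ 0.64916377 -0.08333298] [ 0.55729053 -0.09194809]
gate hinge-ish [ 0.64008342 -0.08350376] [ 0.56619728 -0.09080081]Traceback (most recent call last):
  File "<stdin>", line 13, in <module>
  File "h.py", line 4, in cast
    c=robot.calibration(name); V=np.array(c["view"])
ValueError: time passes only in moves, steps and waits
```

```bash
sed -i 's/^def cast/import functools\n@functools.cache\ndef cal(n): return robot.calibration(n)\ndef cast/; s/c=robot.calibration(name)/c=cal(name)/' h.py
python3 - <<'E'
from lane import *
p=np.load("p0.npz")["top"];hsv=cv2.cvtColor(p,cv2.COLOR_RGB2HSV)
M=(W(433,55,.01)+W(444,145,.01))/2;B=(W(57,93,.01)+W(62,184,.01))/2
w=((hsv[:,:,1]<70)&(hsv[:,:,2]>120)).astype(np.uint8); w[:135]=0;w[200:]=0;w[:,:195]=0;w[:,330:]=0
P=np.array([cast("top",u,v,.01)[:2] for v,u in np.argwhere(w)])
r=cv2.minAreaRect(P.astype(np.float32)*1000);print(r)
u=(B-M)/np.linalg.norm(B-M);print("dir",u,np.degrees(np.arctan2(u[1],u[0])))
g=M+u*.14;print("origin",g)
L=lambda q:(lambda e:(round(e@u,4),round(e@np.array([-u[1],u[0]]),4)))(q-g)
print("posts in lane",L(W(301,63,.05)),L(W(308,155,.05)),"stop",L(W(146,124,.047)),"blue",L(np.array([.5442,-.418])))
for n,x,y in(("br1",522,203),("br2",742,162),("pu1",634,59),("pu2",707,296),("gr1",602,304),("gr2",443,372)):print(n,W(x,y,.042))
print("side blue",cast("side",355.5,255.,.042), "top",cast("top",378.1,185.1,.042))
# rails at z .024
for a in ((130,97),(300,76),(131,166),(300,151)): print("rail",L(W(*a,.024)))
E
```

```text
((603.0120239257812, -32.608612060546875), (104.42737579345703, 393.4046630859375), 7.295961856842041)
dir [-0.12484833  0.99217584] 97.17199692530254
origin [ 0.60580959 -0.08678344]
posts in lane (np.float64(-0.002), np.float64(-0.0434)) (np.float64(0.0009), np.float64(0.0488)) stop (np.float64(0.1566), np.float64(0.0012)) blue (np.float64(-0.3209), np.float64(0.1025))
br1 [ 0.5155734 -0.3044779]
br2 [ 0.56183197 -0.52636669]
pu1 [ 0.6636545  -0.41810607]
pu2 [ 0.42750905 -0.48868647]
gr1 [ 0.41765978 -0.38373844]
gr2 [ 0.34847946 -0.22761067]
side blue [ 0.54196109 -0.41539961  0.042     ] top [ 0.54369984 -0.41760827  0.042     ]
rail (np.float64(0.172), np.float64(-0.0322))
rail (np.float64(-0.001), np.float64(-0.036))
rail (np.float64(0.1773), np.float64(0.038))
rail (np.float64(0.0071), np.float64(0.0402))
```

Measurements are consistent: deck 0.094 × 0.389 m, the stop face at lane x ≈ 0.157 (within 0.140 to 0.185), and the two views of the cartridge agree to 3 mm. I take the lane origin as (0.604, −0.087), with the push direction at 97.2°. First I turn the tool so its x axis lies along the lane.

The rows are not in the units I measure in: shifts go in shares of 62.5 mm and turns go in shares of 2 pi rad. I convert before sending: 0.1877 rad / 6.2832 = 0.0299.

```bash
echo '[{"finger_gap":0.085, "yaw":0.0299}, {"finger_gap":0.085, "yaw":0.0299}, {"finger_gap":0.085, "yaw":0.0299}, {"finger_gap":0.085, "yaw":0.0299}, {"finger_gap":0.085, "yaw":0.0299}, {"finger_gap":0.085, "yaw":0.0299}]' | python3 -m jog 30
cat > go.py <<'E'
import sys; from h import *
from scipy.spatial.transform import Rotation as Ro
G=np.array([.604,-.087]);U=np.array([-.1248,.9922]);N=np.array([-.9922,-.1248])
def st(t=None):
    s=robot.read_state();R=Ro.from_rotvec(s["orientation"]).as_matrix();p=np.array(s["tcp_pos"])
    print("t %.2f"%s["time"],"tcp",p.round(4),"xang %.2f"%np.degrees(np.arctan2(R[1,0],R[0,0])),"tilt",R[:2,2].round(4),"lane",((p[:2]-G)@U).round(4),((p[:2]-G)@N).round(4),"F",np.round(s["contact_force"],2),"Fpush %.2f"%-(np.array(s["contact_force"])[:2]@U),"gap %.4f"%s["finger_gap"])
    if t is not None: print("delta tool",(R.T@(np.array(t)-p)).round(4))
def lane(x,y,z): return [*(G+x*U+y*N),z]
E
python3 -c "
from go import *
st([.543,-.417,.12])"
```

```text
time: 0.85
tcp_pos: [0.2042, 0.6167, 0.2307]
orientation: [2.084, 2.35, -0.002]
contact_force: [-0.4, -0.0, -0.4]
finger_gap: 0.085
finger_force: 0.0
t 0.85 tcp [0.2042 0.6167 0.2307] xang 96.87 tilt [-0.0003 -0.0011] lane 0.7481 0.3089 F [-0.36 -0.03 -0.4 ] Fpush -0.01 gap 0.0850
delta tool [-1.0667  0.2128  0.1117]
```

Scaled: -0.0533 m is -0.8528, 0.0106 m is 0.1696.

```bash
echo '[{"finger_gap":0.085, "trans":[-0.8528, 0.1696, 0]}, {"finger_gap":0.085, "trans":[-0.8528, 0.1696, 0]}, {"finger_gap":0.085, "trans":[-0.8528, 0.1696, 0]}, {"finger_gap":0.085, "trans":[-0.8528, 0.1696, 0]}, {"finger_gap":0.085, "trans":[-0.8528, 0.1696, 0]}, {"finger_gap":0.085, "trans":[-0.8528, 0.1696, 0]}, {"finger_gap":0.085, "trans":[-0.8528, 0.1696, 0]}, {"finger_gap":0.085, "trans":[-0.8528, 0.1696, 0]}, {"finger_gap":0.085, "trans":[-0.8528, 0.1696, 0]}, {"finger_gap":0.085, "trans":[-0.8528, 0.1696, 0]}]' | python3 -m jog
echo '[{"finger_gap":0.085, "trans":[-0.8528, 0.1696, 0.176]}, {"finger_gap":0.085, "trans":[-0.8528, 0.1696, 0.176]}, {"finger_gap":0.085, "trans":[-0.8528, 0.1696, 0.176]}, {"finger_gap":0.085, "trans":[-0.8528, 0.1696, 0.176]}, {"finger_gap":0.085, "trans":[-0.8528, 0.1696, 0.176]}, {"finger_gap":0.085, "trans":[-0.8528, 0.1696, 0.176]}, {"finger_gap":0.085, "trans":[-0.8528, 0.1696, 0.176]}, {"finger_gap":0.085, "trans":[-0.8528, 0.1696, 0.176]}, {"finger_gap":0.085, "trans":[-0.8528, 0.1696, 0.176]}, {"finger_gap":0.085, "trans":[-0.8528, 0.1696, 0.176]}]' | python3 -m jog
python3 -c "
from go import *
st([.543,-.417,.018])"
```

```text
time: 2.1
tcp_pos: [0.3766, 0.0998, 0.2312]
orientation: [-2.077, -2.357, -0.001]
contact_force: [1.1, -0.1, 0.9]
finger_gap: 0.085
finger_force: 0.0
time: 3.35
tcp_pos: [0.5492, -0.415, 0.12]
orientation: [-2.076, -2.356, -0.001]
contact_force: [0.5, 0.4, -0.1]
finger_gap: 0.085
finger_force: 0.0
t 3.35 tcp [ 0.5492 -0.415   0.12  ] xang 97.25 tilt [-0.0006  0.0013] lane -0.3186 0.0953 F [ 0.49  0.39 -0.1 ] Fpush -0.33 gap 0.0850
delta tool [-0.0013 -0.0063  0.102 ]
```

Scaled: 0.025 m is 0.4, 0.02 m is 0.32.

```bash
echo '[{"finger_gap":0.085, "trans":[-0.0208, -0.1008, 0.272]}, {"finger_gap":0.085, "trans":[0, 0, 0.4]}, {"finger_gap":0.085, "trans":[0, 0, 0.4]}, {"finger_gap":0.085, "trans":[0, 0, 0.32]}, {"finger_gap":0.085, "trans":[0, 0, 0.24]}, {"finger_gap":0.085}, {"finger_gap":0.06}, {"finger_gap":0.04}, {"finger_gap":0.04}, {"finger_gap":0.04}]' | python3 -m jog 30
echo '[{"finger_gap":0.04}, {"finger_gap":0.04}, {"finger_gap":0.04, "trans":[0, 0, -0.32]}, {"finger_gap":0.04, "trans":[0, 0, -0.48]}, {"finger_gap":0.04, "trans":[0, 0, -0.48]}, {"finger_gap":0.04}]' | python3 -m jog 30
python3 - <<'E'
from go import *
st(lane(-.08,0,.10))
p,_=save("side","x.png");c=p[150:300,260:440];cv2.imwrite("pics/side1.png",cv2.resize(c[:,:,::-1],None,fx=4,fy=4))
E
```

```text
time: 4.6
tcp_pos: [0.5432, -0.4166, 0.0206]
orientation: [2.076, 2.355, 0.0]
contact_force: [-0.5, 0.7, 5.5]
finger_gap: 0.0583
finger_force: 33.6
time: 5.35
tcp_pos: [0.5437, -0.4174, 0.1025]
orientation: [2.074, 2.353, 0.001]
contact_force: [-0.5, -0.0, -1.7]
finger_gap: 0.0583
finger_force: 33.0
t 5.35 tcp [ 0.5437 -0.4174  0.1025] xang 97.21 tilt [ 0.0043 -0.0032] lane -0.3203 0.101 F [-0.46 -0.02 -1.65] Fpush -0.03 gap 0.0583
delta tool [0.2402 0.1012 0.002 ]
```

View pics/side1.png

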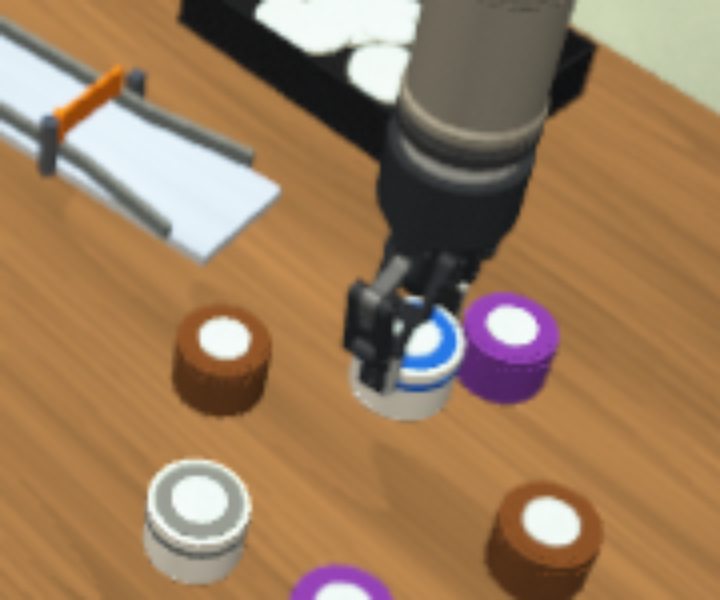

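The cartridge is held and upright at about crop (410,350), and its neighbours are untouched. I carry it to above the mouth.

Scaled: 0.03 m is 0.48, 0.0126 m is 0.2016.

```bash
echo '[{"finger_gap":0.04, "trans":[0.48, 0.2016, 0]}, {"finger_gap":0.04, "trans":[0.48, 0.2016, 0]}, {"finger_gap":0.04, "trans":[0.48, 0.2016, 0]}, {"finger_gap":0.04, "trans":[0.48, 0.2016, 0]}, {"finger_gap":0.04, "trans":[0.48, 0.2016, 0]}, {"finger_gap":0.04, "trans":[0.48, 0.2016, 0]}, {"finger_gap":0.04, "trans":[0.48, 0.2016, 0]}, {"finger_gap":0.04, "trans":[0.48, 0.2016, 0]}, {"finger_gap":0.04}, {"finger_gap":0.04}]' | python3 -m jog
python3 - <<'E'
from go import *
st(lane(-.08,0,.031))
p,_=save("top","x.png");c=p[130:210,240:340];cv2.imwrite("pics/top1.png",cv2.resize(c[:,:,::-1],None,fx=6,fy=6,interpolation=cv2.INTER_CUBIC))
E
```

```text
time: 6.65
tcp_pos: [0.6114, -0.1655, 0.0984]
orientation: [-2.077, -2.356, 0.003]
contact_force: [-0.1, 0.3, -0.8]
finger_gap: 0.0583
finger_force: 32.9
t 6.65 tcp [ 0.6114 -0.1655  0.0984] xang 97.21 tilt [-0.002  -0.0004] lane -0.0788 0.0025 F [-0.1   0.25 -0.79] Fpush -0.26 gap 0.0583
delta tool [-0.0011  0.0026  0.0674]
```

View pics/top1.png

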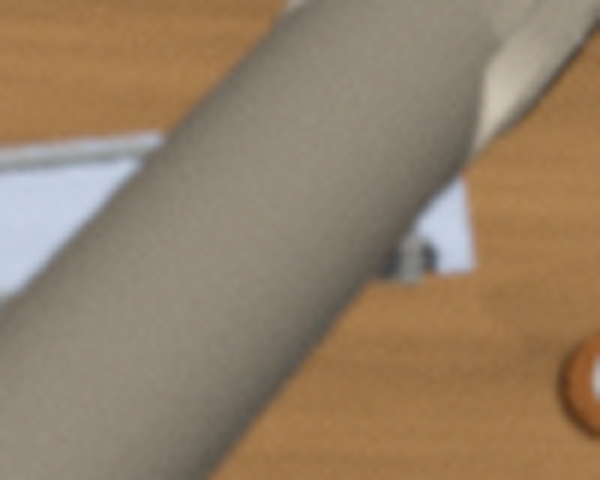

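The arm hides the mouth in this view, with only the deck corner at about (470,265) visible. I go by the measured position and lower the cartridge, watching the force.

Scaled: 0.02 m is 0.32, 0.015 m is 0.24.

```bash
echo '[{"finger_gap":0.04, "trans":[-0.016, 0.0416, 0.32]}, {"finger_gap":0.04, "trans":[0, 0, 0.32]}, {"finger_gap":0.04, "trans":[0, 0, 0.24]}, {"finger_gap":0.04, "trans":[0, 0, 0.112]}, {"finger_gap":0.04, "trans":[0, 0, 0.032]}, {"finger_gap":0.04}, {"finger_gap":0.04}]' | python3 -m jog
python3 - <<'E'
from go import *
st(lane(-.08,0,.031))
p,_=save("side","x.png");c=p[110:230,200:360];cv2.imwrite("pics/side2.png",cv2.resize(c[:,:,::-1],None,fx=5,fy=5,interpolation=cv2.INTER_CUBIC))
E
```

```text
time: 7.58
tcp_pos: [0.6156, -0.1659, 0.0359]
orientation: [2.076, 2.356, 0.001]
contact_force: [0.3, 0.1, -2.0]
finger_gap: 0.0587
finger_force: 32.9
t 7.58 tcp [ 0.6156 -0.1659  0.0359] xang 97.23 tilt [ 0.0012 -0.0001] lane -0.0797 -0.0017 F [ 0.27  0.08 -2.01] Fpush -0.05 gap 0.0587
delta tool [-0.0003 -0.0017  0.0049]
```

View pics/side2.png

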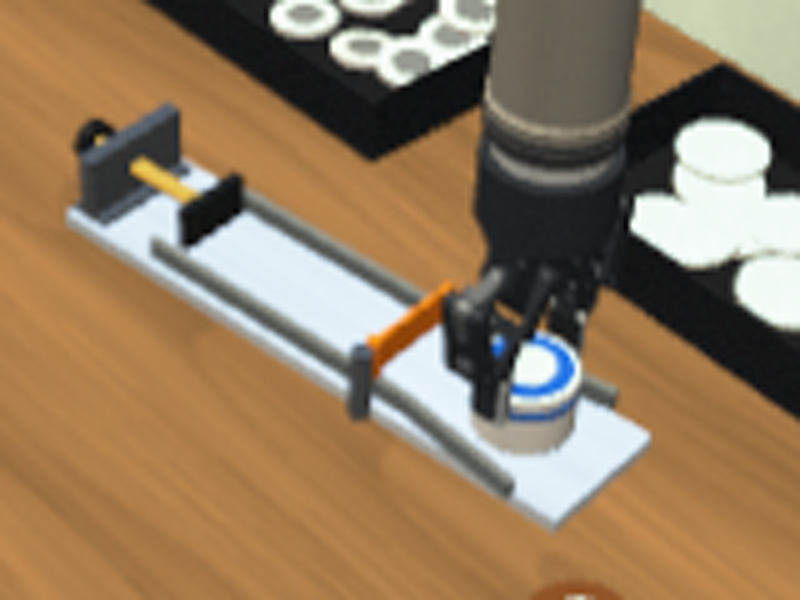

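The cartridge hovers just over the deck inside the mouth rails at about (525,400), and the gate at (410,325) is shut. I set it down and release.

Scaled: 0.002 m is 0.032, 0.0015 m is 0.024.

```bash
echo '[{"finger_gap":0.04, "trans":[0, -0.016, 0.032]}, {"finger_gap":0.04, "trans":[0, 0, 0.024]}, {"finger_gap":0.04, "trans":[0, 0, 0.016]}, {"finger_gap":0.04}]' | python3 -m jog
python3 -c "
from go import *
st()"
```

```text
time: 8.12
tcp_pos: [0.6142, -0.1659, 0.0307]
orientation: [2.077, 2.357, 0.0]
contact_force: [0.3, 0.1, -1.4]
finger_gap: 0.0584
finger_force: 32.9
t 8.12 tcp [ 0.6142 -0.1659  0.0307] xang 97.23 tilt [0.0001 0.    ] lane -0.0796 -0.0002 F [ 0.29  0.14 -1.45] Fpush -0.10 gap 0.0584
```

Scaled: 0.001 m is 0.016.

```bash
echo '[{"finger_gap":0.04, "trans":[0, 0, 0.016]}, {"finger_gap":0.04, "trans":[0, 0, 0.016]}, {"finger_gap":0.04}]' | python3 -m jog; python3 -c "
from go import *
st()"
```

```text
time: 8.5
tcp_pos: [0.6142, -0.1659, 0.0306]
orientation: [-2.077, -2.356, -0.002]
contact_force: [-4.2, 1.9, 10.4]
finger_gap: 0.0584
finger_force: 34.1
t 8.50 tcp [ 0.6142 -0.1659  0.0306] xang 97.22 tilt [0.0002 0.0015] lane -0.0796 -0.0003 F [-4.19  1.88 10.42] Fpush -2.39 gap 0.0584
```

Deck contact is made. I open, rise clear, back off behind the cartridge and look.

Scaled: -0.03 m is -0.48, -0.02 m is -0.32.

```bash
echo '[{"finger_gap":0.075, "trans":[0, 0, -0.016]}, {"finger_gap":0.075}, {"finger_gap":0.075}, {"finger_gap":0.075, "trans":[0, 0, -0.32]}, {"finger_gap":0.075, "trans":[0, 0, -0.48]}, {"finger_gap":0.075, "trans":[-0.48, 0, -0.48]}, {"finger_gap":0.015, "trans":[-0.48, 0, 0]}, {"finger_gap":0.015, "trans":[-0.48, 0, 0]}, {"finger_gap":0.015}]' | python3 -m jog
python3 - <<'E'
from go import *
st(lane(-.135,0,.03))
p,_=save("side","x.png");c=p[110:230,200:360];cv2.imwrite("pics/side3.png",cv2.resize(c[:,:,::-1],None,fx=5,fy=5,interpolation=cv2.INTER_CUBIC))
h=cv2.cvtColor(p,cv2.COLOR_RGB2HSV);m=cv2.inRange(h,(100,110,80),(130,255,255));m[:165]=0;m[215:]=0;m[:,:280]=0;m[:,:][:,340:]=0
v,u=np.nonzero(m);print(len(u),u.min(),u.max(),v.min(),v.max())
E
```

```text
time: 9.62
tcp_pos: [0.6248, -0.2592, 0.1117]
orientation: [2.08, 2.35, -0.002]
contact_force: [-0.1, 0.4, -0.4]
finger_gap: 0.0203
finger_force: 0.0
t 9.62 tcp [ 0.6248 -0.2592  0.1117] xang 96.96 tilt [ 0.0015 -0.0031] lane -0.1734 0.0008 F [-0.06  0.37 -0.38] Fpush -0.38 gap 0.0203
delta tool [0.0387 0.0006 0.0815]
108 295 314 179 195
```

View pics/side3.png

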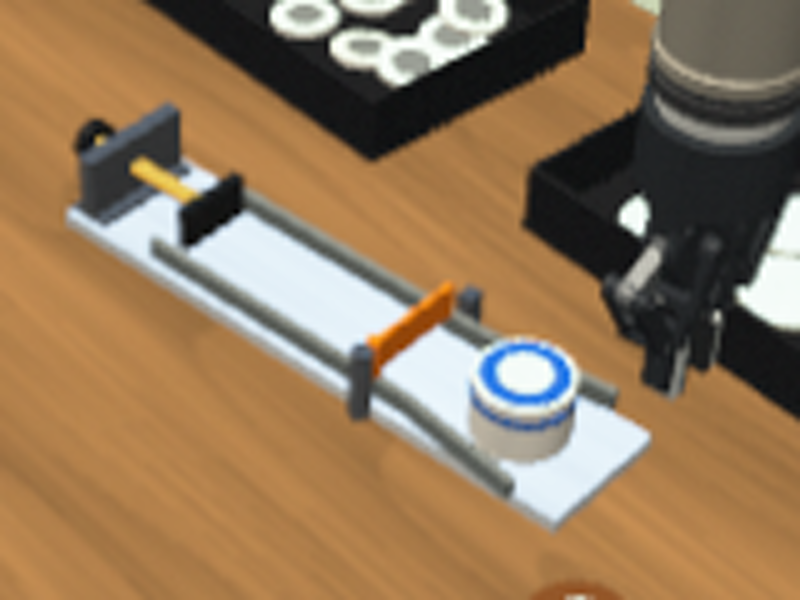

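The cartridge stands upright and free in the mouth at (525,400), and the gate is still shut. I lower the nearly closed fingers behind it.

Scaled: 0.03 m is 0.48, 0.01 m is 0.16, 0.004 rad / 6.2832 = 0.0006.

```bash
echo '[{"finger_gap":0.015, "trans":[0.16, 0, 0.32], "yaw":0.0006}, {"finger_gap":0.015, "trans":[0, 0, 0.48]}, {"finger_gap":0.015, "trans":[0, 0, 0.32]}, {"finger_gap":0.015, "trans":[0, 0, 0.128]}, {"finger_gap":0.015, "trans":[0, 0, 0.048]}, {"finger_gap":0.015}]' | python3 -m jog
python3 - <<'E'
from go import *
st(lane(-.125,0,.030))
q=cast("side",305.,184.2,.052)[:2];print("puck lane",(q-G)@U,(q-G)@N)
g=cast("side",200+360/5,110+355/5,.05)[:2];g2=cast("side",200+469/5,110+297/5,.05)[:2];print("posts",[((a-G)@U,(a-G)@N) for a in(g,g2)])
E
```

```text
time: 10.42
tcp_pos: [0.6246, -0.2456, 0.0294]
orientation: [2.081, 2.352, 0.001]
contact_force: [-0.9, 0.2, 0.9]
finger_gap: 0.015
finger_force: 0.0
t 10.43 tcp [ 0.6246 -0.2456  0.0294] xang 96.98 tilt [ 0.001  -0.0004] lane -0.1599 -0.0006 F [-0.87  0.16  0.92] Fpush -0.26 gap 0.0150
delta tool [ 0.0349 -0.0008 -0.0006]
puck lane -0.0800904404497822 -0.000924054557474403
posts [(np.float64(-0.003239316665942534), np.float64(0.050538477118664)), (np.float64(-0.01646507237768418), np.float64(-0.02969406767270104))]
```

Scaled: 0.015 m is 0.24, 0.01 m is 0.16.

```bash
echo '[{"finger_gap":0.015, "trans":[0.24, 0, 0]}, {"finger_gap":0.015, "trans":[0.24, 0, 0]}, {"finger_gap":0.015, "trans":[0.16, 0, 0]}, {"finger_gap":0.015, "trans":[0.16, 0, 0]}, {"finger_gap":0.015, "trans":[0.16, 0, 0]}, {"finger_gap":0.015, "trans":[0.16, 0, 0]}, {"finger_gap":0.015, "trans":[0.16, 0, 0]}, {"finger_gap":0.015, "trans":[0.16, 0, 0]}, {"finger_gap":0.015, "trans":[0.16, 0, 0]}, {"finger_gap":0.015, "trans":[0.16, 0, 0]}]' | python3 -m jog
python3 -c "
from go import *
st(lane(0.05,0,.030))"
```

```text
time: 11.68
tcp_pos: [0.6112, -0.1371, 0.0291]
orientation: [2.081, 2.35, -0.001]
contact_force: [1.4, -4.8, 0.3]
finger_gap: 0.0153
finger_force: 2.1
t 11.68 tcp [ 0.6112 -0.1371  0.0291] xang 96.96 tilt [ 0.0016 -0.0025] lane -0.0506 -0.0008 F [ 1.36 -4.77  0.33] Fpush 4.90 gap 0.0153
delta tool [ 0.1006 -0.0012 -0.0011]
```

Scaled: 0.01 m is 0.16, 0.004 rad / 6.2832 = 0.0006.

```bash
echo '[{"finger_gap":0.015, "trans":[0.16, 0, 0], "yaw":0.0006}, {"finger_gap":0.015, "trans":[0.16, 0, 0]}, {"finger_gap":0.015, "trans":[0.16, 0, 0]}, {"finger_gap":0.015, "trans":[0.16, 0, 0]}, {"finger_gap":0.015, "trans":[0.16, 0, 0]}, {"finger_gap":0.015, "trans":[0.16, 0, 0]}, {"finger_gap":0.015, "trans":[0.16, 0, 0]}, {"finger_gap":0.015, "trans":[0.16, 0, 0]}, {"finger_gap":0.015}]' | python3 -m jog
python3 - <<'E'
from go import *
st(lane(0.05,0,.030))
p,_=save("side","x.png");c=p[110:230,200:360];cv2.imwrite("pics/side4.png",cv2.resize(c[:,:,::-1],None,fx=5,fy=5,interpolation=cv2.INTER_CUBIC))
E
```

```text
time: 12.8
tcp_pos: [0.6007, -0.0544, 0.0283]
orientation: [-2.082, -2.349, -0.001]
contact_force: [-0.3, 0.5, -0.7]
finger_gap: 0.015
finger_force: 0.0
t 12.80 tcp [ 0.6007 -0.0544  0.0283] xang 96.88 tilt [-0.0018  0.0022] lane 0.0328 -0.0008 F [-0.32  0.52 -0.67] Fpush -0.56 gap 0.0150
delta tool [ 0.0172 -0.0009 -0.0016]
```

View pics/side4.png

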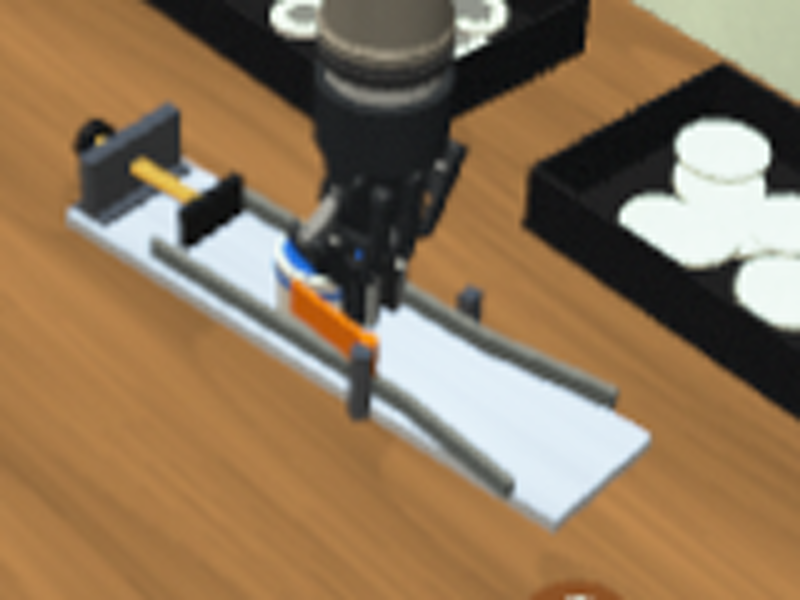

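The gate at (330,320) is open along the rail, and the cartridge is upright in the gateway ahead of the fingers. I go on more slowly.

Scaled: 0.006 m is 0.096, 0.004 m is 0.064, 0.006 rad / 6.2832 = 0.001.

```bash
echo '[{"finger_gap":0.015, "trans":[0.096, 0, -0.016], "yaw":0.001}, {"finger_gap":0.015, "trans":[0.096, 0, -0.016]}, {"finger_gap":0.015, "trans":[0.096, 0, 0]}, {"finger_gap":0.015, "trans":[0.096, 0, 0]}, {"finger_gap":0.015, "trans":[0.064, 0, 0]}, {"finger_gap":0.015, "trans":[0.048, 0, 0]}, {"finger_gap":0.015, "trans":[0.032, 0, 0]}, {"finger_gap":0.015}]' | python3 -m jog
python3 -c "
from go import *
st()"
```

```text
time: 13.85
tcp_pos: [0.5978, -0.0235, 0.0309]
orientation: [-2.093, -2.342, -0.001]
contact_force: [1.5, -0.7, 0.8]
finger_gap: 0.015
finger_force: 0.8
t 13.85 tcp [ 0.5978 -0.0235  0.0309] xang 96.43 tilt [0.0003 0.0006] lane 0.0638 -0.0017 F [ 1.48 -0.75  0.77] Fpush 0.93 gap 0.0150
```

Scaled: 0.002 m is 0.032, 0.001 m is 0.016, -0.012 rad / 6.2832 = -0.0019.

```bash
echo '[{"finger_gap":0.015, "trans":[0.032, 0, 0], "yaw":-0.0019}, {"finger_gap":0.015, "trans":[0.032, 0, 0]}, {"finger_gap":0.015, "trans":[0.032, 0, 0]}, {"finger_gap":0.015, "trans":[0.032, 0, 0]}, {"finger_gap":0.015, "trans":[0.032, 0, 0]}, {"finger_gap":0.015, "trans":[0.016, 0, 0]}]' | python3 -m jog
python3 -c "
from go import *
st()"
echo '[{"finger_gap":0.015, "trans":[0.032, 0, 0]}, {"finger_gap":0.015, "trans":[0.016, 0, 0]}, {"finger_gap":0.015, "trans":[0.016, 0, 0]}, {"finger_gap":0.015}]' | python3 -m jog
python3 -c "
from go import *
st()"
```

```text
time: 14.6
tcp_pos: [0.5963, -0.0128, 0.0308]
orientation: [2.079, 2.355, 0.0]
contact_force: [1.3, -2.2, 0.4]
finger_gap: 0.0152
finger_force: 1.1
t 14.60 tcp [ 0.5963 -0.0128  0.0308] xang 97.12 tilt [0.0001 0.0001] lane 0.0746 -0.0016 F [ 1.28 -2.17  0.4 ] Fpush 2.32 gap 0.0152
time: 15.1
tcp_pos: [0.5951, -0.0084, 0.0305]
orientation: [-2.078, -2.354, 0.0]
contact_force: [0.5, -0.8, 0.2]
finger_gap: 0.0152
finger_force: 0.3
t 15.10 tcp [ 0.5951 -0.0084  0.0305] xang 97.12 tilt [-0.0014  0.0009] lane 0.0791 -0.001 F [ 0.47 -0.75  0.23] Fpush 0.81 gap 0.0152
```

Scaled: 0.001 m is 0.016.

```bash
for i in 1; do :; done
echo '[{"finger_gap":0.015, "trans":[0.016, 0, 0]}, {"finger_gap":0.015, "trans":[0.016, 0, 0]}, {"finger_gap":0.015}]' | python3 -m jog >/dev/null; python3 -c "
from go import *
st()"
echo '[{"finger_gap":0.015, "trans":[0.016, 0, 0]}, {"finger_gap":0.015, "trans":[0.016, 0, 0]}, {"finger_gap":0.015}]' | python3 -m jog >/dev/null; python3 -c "
from go import *
st()"
```

```text
t 15.47 tcp [ 0.5952 -0.0065  0.0306] xang 97.12 tilt [-0.0008  0.0006] lane 0.0809 -0.0013 F [ 0.76 -1.    0.08] Fpush 1.09 gap 0.0148
t 15.85 tcp [ 0.5952 -0.0048  0.0307] xang 97.12 tilt [-0.0002  0.0003] lane 0.0827 -0.0015 F [-0.44 -0.15 -0.73] Fpush 0.09 gap 0.0148
```

Scaled: 0.001 m is 0.016.

```bash
echo '[{"finger_gap":0.015, "trans":[0.016, 0, 0]}, {"finger_gap":0.015}]' | python3 -m jog >/dev/null; python3 -c "
from go import *
st()"
echo '[{"finger_gap":0.015, "trans":[0.016, 0, 0]}, {"finger_gap":0.015}]' | python3 -m jog >/dev/null; python3 -c "
from go import *
st()"
```

```text
t 16.10 tcp [ 0.5951 -0.0039  0.0308] xang 97.12 tilt [0.     0.0002] lane 0.0836 -0.0016 F [-0.42  0.02  0.45] Fpush -0.07 gap 0.0148
t 16.35 tcp [ 0.5951 -0.0029  0.0308] xang 97.11 tilt [0.0001 0.0002] lane 0.0846 -0.0016 F [-0.45 -0.5   0.5 ] Fpush 0.44 gap 0.0150
```

Scaled: 0.001 m is 0.016.

```bash
echo '[{"finger_gap":0.015, "trans":[0.016, 0, 0]}, {"finger_gap":0.015}]' | python3 -m jog >/dev/null; python3 -c "
from go import *
st()"
echo '[{"finger_gap":0.015, "trans":[0.016, 0, 0]}, {"finger_gap":0.015}]' | python3 -m jog >/dev/null; python3 -c "
from go import *
st()"
echo '[{"finger_gap":0.015, "trans":[0.016, 0, 0]}, {"finger_gap":0.015}]' | python3 -m jog >/dev/null; python3 -c "
from go import *
st()"
```

```text
t 16.60 tcp [ 0.5949 -0.0019  0.0308] xang 97.11 tilt [0.0001 0.0002] lane 0.0856 -0.0016 F [-0.26  0.18 -0.3 ] Fpush -0.21 gap 0.0150
t 16.85 tcp [ 0.5948 -0.0008  0.0308] xang 97.12 tilt [0.     0.0002] lane 0.0866 -0.0016 F [ 0.77 -0.56  0.27] Fpush 0.65 gap 0.0154
t 17.10 tcp [5.947e-01 1.000e-04 3.080e-02] xang 97.12 tilt [-0.      0.0002] lane 0.0876 -0.0016 F [ 0.82 -1.02 -1.17] Fpush 1.11 gap 0.0152
```

Scaled: 0.001 m is 0.016.

```bash
echo '[{"finger_gap":0.015, "trans":[0.016, 0, 0]}, {"finger_gap":0.015}]' | python3 -m jog >/dev/null; python3 -c "
from go import *
st()"
echo '[{"finger_gap":0.015, "trans":[0.016, 0, 0]}, {"finger_gap":0.015}]' | python3 -m jog >/dev/null; python3 -c "
from go import *
st()"
python3 - <<'E'
from go import *
p,_=save("side","x.png");c=p[110:230,200:360];cv2.imwrite("pics/side5.png",cv2.resize(c[:,:,::-1],None,fx=5,fy=5,interpolation=cv2.INTER_CUBIC))
E
```

```text
t 17.35 tcp [0.5945 0.0011 0.0308] xang 97.12 tilt [0.     0.0002] lane 0.0886 -0.0016 F [-0.24  0.16 -0.49] Fpush -0.19 gap 0.0149
t 17.60 tcp [0.5944 0.0021 0.0308] xang 97.12 tilt [0.0001 0.0002] lane 0.0896 -0.0016 F [0.63 0.5  0.15] Fpush -0.42 gap 0.0151
```

View pics/side5.png

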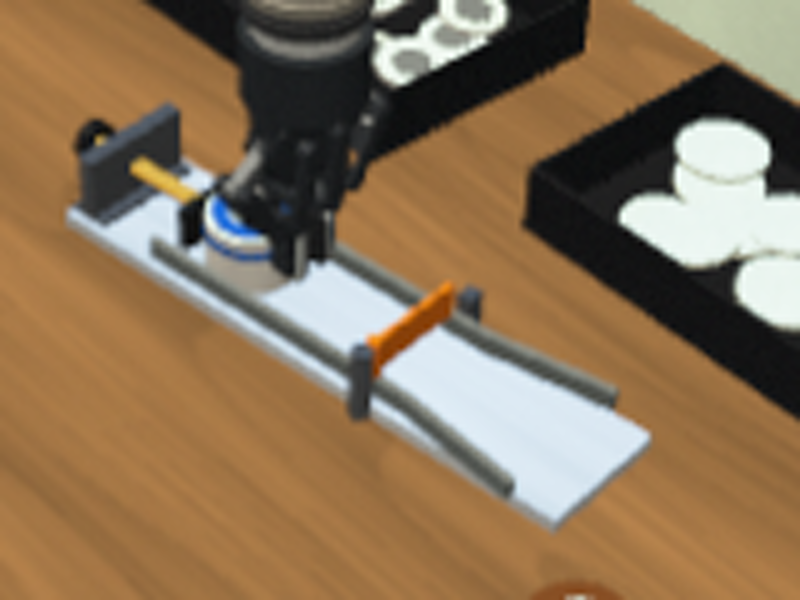

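The cartridge, at about (240,245), is almost at the black head, and the gate has already swung shut behind the fingers. I continue in 1 mm steps.

Scaled: 0.001 m is 0.016.

```bash
echo '[{"finger_gap":0.015, "trans":[0.016, 0, 0]}, {"finger_gap":0.015}]' | python3 -m jog >/dev/null; python3 -c "
from go import *
st()"
echo '[{"finger_gap":0.015, "trans":[0.016, 0, 0]}, {"finger_gap":0.015}]' | python3 -m jog >/dev/null; python3 -c "
from go import *
st()"
```

```text
t 17.90 tcp [0.5943 0.0031 0.0308] xang 97.11 tilt [-0.      0.0002] lane 0.0906 -0.0016 F [-0.02 -0.    0.31] Fpush -0.00 gap 0.0152
t 18.15 tcp [0.5942 0.0041 0.0308] xang 97.12 tilt [-0.      0.0002] lane 0.0916 -0.0016 F [ 0.71  0.39 -1.  ] Fpush -0.30 gap 0.0152
```

Scaled: 0.0008 m is 0.0128.

```bash
echo '[{"finger_gap":0.015, "trans":[0.0128, 0, 0]}, {"finger_gap":0.015}]' | python3 -m jog >/dev/null; python3 -c "
from go import *
st()"
```

```text
t 18.40 tcp [0.5941 0.0046 0.0308] xang 97.11 tilt [ 0.0002 -0.0002] lane 0.0921 -0.0016 F [-0.43 -0.77 -1.03] Fpush 0.71 gap 0.0150
```

Scaled: 0.0005 m is 0.008.

```bash
echo '[{"finger_gap":0.015, "trans":[0.008, 0, 0]}, {"finger_gap":0.015}]' | python3 -m jog >/dev/null; python3 -c "
from go import *
st();st()"
```

```text
t 18.65 tcp [0.5941 0.0047 0.0309] xang 97.09 tilt [ 0.0003 -0.0006] lane 0.0922 -0.0016 F [ 0.65 -2.75 -0.23] Fpush 2.81 gap 0.0150
t 18.65 tcp [0.5941 0.0047 0.0309] xang 97.09 tilt [ 0.0003 -0.0006] lane 0.0922 -0.0016 F [ 0.65 -2.75 -0.23] Fpush 2.81 gap 0.0150
```

Scaled: 0.0005 m is 0.008.

```bash
echo '[{"finger_gap":0.015, "trans":[0.008, 0, 0]}, {"finger_gap":0.015}]' | python3 -m jog >/dev/null; python3 -c "
from go import *
st()"
```

```text
t 18.90 tcp [0.5941 0.0048 0.0309] xang 97.08 tilt [ 0.0006 -0.0011] lane 0.0923 -0.0016 F [ 1.01 -4.65 -0.35] Fpush 4.74 gap 0.0149
```

The stop has been found, with the force rising about 4 N per mm. I build it up to about 11 N.

Scaled: 0.0005 m is 0.008.

```bash
echo '[{"finger_gap":0.015, "trans":[0.008, 0, 0]}, {"finger_gap":0.015, "trans":[0.008, 0, 0]}, {"finger_gap":0.015}]' | python3 -m jog >/dev/null; python3 -c "
from go import *
st()"
```

```text
t 19.27 tcp [0.594  0.0048 0.031 ] xang 97.05 tilt [ 0.001  -0.0024] lane 0.0924 -0.0016 F [ 0.91 -6.33 -0.54] Fpush 6.39 gap 0.0150
```

Scaled: 0.0005 m is 0.008, 0.0003 m is 0.0048.

```bash
echo '[{"finger_gap":0.015, "trans":[0.008, 0, 0]}, {"finger_gap":0.015, "trans":[0.0048, 0, 0]}, {"finger_gap":0.015}]' | python3 -m jog >/dev/null; python3 -c "
from go import *
st()"
```

```text
t 19.65 tcp [0.594  0.0049 0.0311] xang 97.02 tilt [ 0.0013 -0.0034] lane 0.0924 -0.0015 F [ 0.27 -7.37 -0.19] Fpush 7.35 gap 0.0151
```

Scaled: 0.0005 m is 0.008.

```bash
echo '[{"finger_gap":0.015, "trans":[0.008, 0, 0]}, {"finger_gap":0.015, "trans":[0.008, 0, 0]}, {"finger_gap":0.015}]' | python3 -m jog >/dev/null; python3 -c "
from go import *
st()"
```

```text
t 20.02 tcp [0.594  0.0049 0.0312] xang 97.00 tilt [ 0.0018 -0.0046] lane 0.0925 -0.0015 F [ 1.43 -8.6   0.17] Fpush 8.71 gap 0.0151
```

```bash
echo '[{"finger_gap":0.015}, {"finger_gap":0.015}]' | python3 -m jog >/dev/null; python3 -c "
from go import *
st()"
```

```text
t 20.27 tcp [0.594  0.0049 0.0312] xang 97.00 tilt [ 0.0018 -0.0046] lane 0.0925 -0.0015 F [ 0.05 -8.38  0.25] Fpush 8.32 gap 0.0148
```

Scaled: 0.0005 m is 0.008, 0.0003 m is 0.0048.

```bash
echo '[{"finger_gap":0.015, "trans":[0.008, 0, 0]}, {"finger_gap":0.015, "trans":[0.008, 0, 0]}, {"finger_gap":0.015, "trans":[0.0048, 0, 0]}, {"finger_gap":0.015}]' | python3 -m jog >/dev/null; python3 -c "
from go import *
st()"
echo '[{"finger_gap":0.015}, {"finger_gap":0.015}, {"finger_gap":0.015}, {"finger_gap":0.015}, {"finger_gap":0.015}]' | python3 -m jog >/dev/null; python3 -c "
from go import *
st()"
echo '[{"finger_gap":0.015}, {"finger_gap":0.015}, {"finger_gap":0.015}, {"finger_gap":0.015}, {"finger_gap":0.015}]' | python3 -m jog >/dev/null; python3 -c "
from go import *
st()"
```

```text
t 20.77 tcp [0.5939 0.005  0.0314] xang 96.96 tilt [ 0.0024 -0.0062] lane 0.0925 -0.0015 F [  0.78 -10.66   0.29] Fpush 10.68 gap 0.0151
t 21.40 tcp [0.5939 0.005  0.0314] xang 96.96 tilt [ 0.0023 -0.0062] lane 0.0925 -0.0015 F [ 0.87 -9.94  0.23] Fpush 9.97 gap 0.0152
t 22.02 tcp [0.594  0.005  0.0314] xang 96.96 tilt [ 0.0024 -0.0062] lane 0.0925 -0.0015 F [  0.14 -10.27  -0.02] Fpush 10.21 gap 0.0152
```

Held at about 10 N for more than a second. I back away gently, then rise.

Scaled: -0.06 m is -0.96, -0.05 m is -0.8.

```bash
echo '[{"finger_gap":0.015, "trans":[-0.032, 0, 0]}, {"finger_gap":0.015, "trans":[-0.032, 0, 0]}, {"finger_gap":0.015, "trans":[-0.048, 0, 0]}, {"finger_gap":0.015, "trans":[-0.096, 0, 0]}, {"finger_gap":0.015, "trans":[-0.128, 0, 0]}, {"finger_gap":0.015, "trans":[0, 0, -0.32]}, {"finger_gap":0.015, "trans":[0, 0, -0.64]}, {"finger_gap":0.015, "trans":[0, 0, -0.8]}, {"finger_gap":0.015, "trans":[-0.8, 0, -0.64]}, {"finger_gap":0.015, "trans":[-0.96, 0, 0]}]' | python3 -m jog
echo '[{"finger_gap":0.015, "trans":[-0.96, 0, 0]}, {"finger_gap":0.015, "trans":[-0.8, 0, 0]}, {"finger_gap":0.015}, {"finger_gap":0.015}]' | python3 -m jog
python3 - <<'E'
from go import *
st()
p,_=save("side","x.png");cv2.imwrite("pics/side6.png",cv2.resize(p[80:310,170:470,::-1],None,fx=2.6,fy=2.6,interpolation=cv2.INTER_CUBIC))
E
```

```text
time: 23.28
tcp_pos: [0.6127, -0.119, 0.1851]
orientation: [2.07, 2.355, 0.009]
contact_force: [1.1, 0.1, -0.6]
finger_gap: 0.0149
finger_force: 0.0
time: 23.78
tcp_pos: [0.6233, -0.2275, 0.1806]
orientation: [-2.079, -2.355, -0.002]
contact_force: [0.7, 0.3, 0.5]
finger_gap: 0.015
finger_force: 0.0
t 23.77 tcp [ 0.6233 -0.2275  0.1806] xang 97.11 tilt [0.0008 0.0012] lane -0.1418 -0.0017 F [0.73 0.26 0.55] Fpush -0.16 gap 0.0150
```

View pics/side6.png

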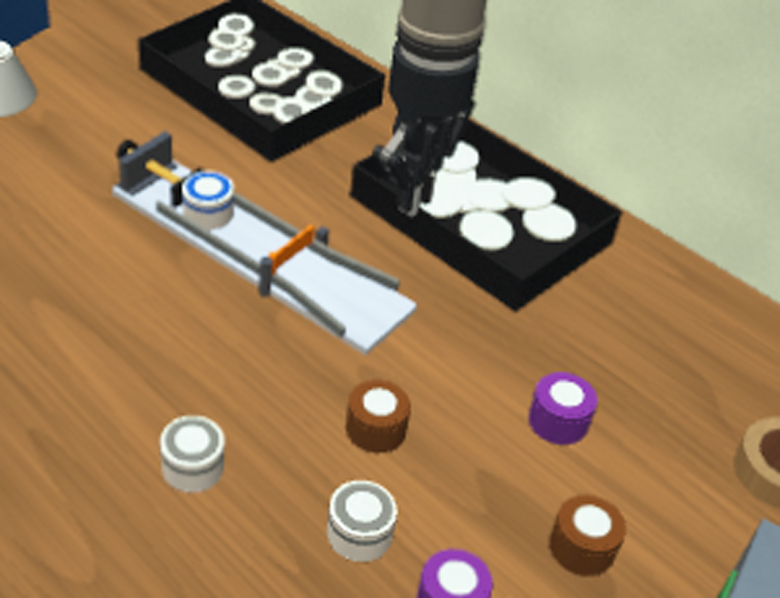

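The cartridge stands upright against the stop at (208,198), the gate at (292,247) is shut, the spares are unmoved and the gripper is clear. I hand in.

```bash
python3 -c "
from cell import robot
print(robot.hand_in())"
```

```text
the job is handed in; nothing more can be done
None
```

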